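Load a copper bus bar into the busbar punch

TASK

Lay the long copper bar flat on the punch's feed table, plain end towards the brass guides, then slide it in between the guides and under the punch until its plain end is fully home against the back gauge. The gauge has been set by hand, so feel for it: never bear on it with more than 30 N, because the copper bruises. Leave the bar lying there flat and let go of it, with everything else on the bench left where it was.

Things in the scene. Friction and masses are not known exactly. Their poses are not given: they have to be found in the camera images.
- bar_center (a point): centre of the loose copper bar to load, half-way up: 220 mm long (x), 30 wide (y), 10 thick (z, up), about 0.59 kg, flat on the bench at the start. x points along it to its plain end, 110 mm away; the other end has one black 11 mm hole. This is its centre of mass
- bar_nose (a point): middle of the plain end face of the same bar, same axes, 110 mm along x from its centre
- mouth (a point): on the top face of the punch's fixed steel feed table, 50 mm above the bench, on its centre line at the wide mouth of two brass guide rails. x: level feed direction, z up. Table: 110 mm wide, 12 thick, from 182 mm before (-x) to 288 past here. Rails: 14 high, 14 wide, inner faces 72 mm apart here, closing straight to 32.5 mm at 48 mm past, then parallel to 113 past
- rollers (a point): on the table's centre line, 84.5 mm past the mouth, same axes: between two upright steel rollers (24 mm across, 13 high), one each side, sprung inwards with 4 N each, 27 mm apart when free; the bar spreads them. Sliding the bar takes 2 to 4 N before them, 9 to 16 N for a moment as its nose wedges in (5 mm before here), then 6 to 10 N
- die (a point): black die hole in the table under the punch tip (22 mm above the table), 148 mm past the mouth, same axes. The blue C-frame, 60 mm thick, 305 tall, stands over the table here. The back gauge, a rigid steel block (24 wide, 14 high) on a rod, is hand-set with its stop face 28 to 68 mm past here, not measured. The hole end of a fully loaded bar is 4 to 44 mm before the mouth, clear of the rails
- tape: yellow tape measure standing on the bench, 68 x 34 x 62 mm, origin under its centre; leave alone
- paint_tin: green paint tin, 86 mm across, 100 mm tall, origin under its centre; leave alone
- mug: white mug, 80 mm across, 90 mm tall, origin under its centre; leave alone
- mallet: hammer lying on the bench, 280 mm long along its x; leave alone
- spanner: spanner lying on the bench, 200 mm long along its x; leave alone
- link_a: finished copper link, 110 x 30 x 10 mm, with a hole at each end, lying in the grey plastic tray (200 x 130 mm, 28 mm high); leave alone
- link_b: second finished copper link, same size, in the same tray; leave alone
Not all that is in view belongs to the job. What is shaped like the part that bears bar_center but turquoise is not meant.

How it is judged:
On the way:
1. the bar lies flat on the feed table with its plain end still before the parallel part of the guides (z of bar_center in the frame of mouth between 0.002 and 0.009 m and x of bar_nose in the frame of mouth between -0.1 and 0.045 m and y of bar_nose in the frame of mouth between -0.04 and 0.04 m and angle between the z axis of bar_center and the z axis of mouth, either way round below 0.06 rad), for 0.2 s.
At the end, for the whole second after the job is handed in: The bar lies flat and at rest on the feed table between the guides (centred within 3 mm, in line within 0.03 rad), its plain end within 1.5 mm of the back gauge's stop face, and is let go (x of bar_nose in the frame of gauge between -0.0015 and 0.003 m and y of bar_nose in the frame of mouth between -0.003 and 0.003 m and z of bar_center in the frame of mouth between 0.002 and 0.008 m and angle between the x axis of bar_center and the x axis of mouth, either way round below 0.03 rad and angle between the z axis of bar_center and the z axis of mouth, either way round below 0.03 rad and linear speed of bar below 0.01 m/s); the robot touches nothing.
It fails at once if the bar bears on the back gauge with more than 30 N (contact force between bar and gauge above 30 N).
It fails at once if the tape, tin, mug, hammer, spanner or a finished link is shifted by more than 20 mm (distance of any of tape, paint_tin, mug, mallet, spanner, link_a, link_b from where it was at the start of the episode above 0.02 m).
It also fails if it takes over 61 s, if anything falls off the work surface, if the arm or the gripper's body presses on something with over 40 N, if the wrist force passes 120 N, or if a joint passes its speed limit or range.

ROBOT

A 6-joint arm with a two-finger parallel gripper is mounted at the origin on the work surface. World frame = base frame: x ahead of the robot, y to its left, z up, the work surface at z = 0. Lengths are in m, angles in rad, forces in N, time in s.
With the tool pointing down it reaches from about 0.25 to 0.725 m from the base axis. Payload 4 kg.
Tool frame: the origin (TCP) lies midway between the tips of the shut fingers; the grasp point (between the pads) lies 19 mm behind it (bot.grip_point_offset is the distance from the TCP to the grasp point, in m); z points along the fingers, y is the line along which they close (so a half turn about z gives the same grasp; the last joint's range is limited). The gripper opens to 85 mm and grips with 20 to 120 N. Pads are 22 mm wide; open, the fingers measure 114 mm over their backs; the gripper's body (76 mm by 85 mm) begins 54 mm behind the grasp point. The pads swing forward as they close: fully open they stand 13 mm farther back than shut.
Start: joints at [1.126, 0.241, 0.005, 1.335, 0, 1.571], TCP at [0.215, 0.451, 0.231] pointing down, gripper open.
Joint ranges: [-2.72, 2.72], [-1.05, 1.87], [-1.09, 1.28], [-1.99, 2.15], [-1.42, 1.44], [-3.14, 3.14]. Speed limits (rad/s): [2.79, 2.79, 3.14, 3.14, 3.14, 3.14].

INTERFACE

Orientations are given as a unit quaternion [x, y, z, w].
In Python, from workcell import bot gives the robot as it stands.
- The arm moves only by the tool step_arm, never from a script. Its argument "targets" is text: rows parted by semicolons, each of 7 numbers parted by spaces: the opening, from -1 (shut) to 1 (fully open), so that 0 is half open, then the shift along the world's x, y, z normalised to -1 to 1, where 1 is 0.5 m, then the turn, a rotation vector about the world's x, y, z normalised to -1 to 1, where 1 is pi/4 rad. In form: gripper x y z wx wy wz; .... A call has 1 to 10 rows; each row is the pose to reach, as a shift and turn from the pose commanded when the call began; what a row does not reach only later rows make up. A row lasts 1/12 s, in which the tool goes at most 41.7 mm and 7.16 degrees, less where a joint would pass 70% of its speed; a pose out of reach is approached as far as the arm can. A call with a number of a shift or a turn outside -1 to 1 is refused whole. A call with a gripper value outside its range is refused whole. The fingers move at their own pace and stop on an object; the grip force is fixed at half the most. Time passes only in rows, so rows that repeat a pose let the fingers close. It gives the time, the measured TCP pose, the force, the opening and the grip force at its end, in the units of the state.
- bot.get_obs(): the state, without advancing time (a new reading comes with each control period).
- bot.camera(name): name is "scene" or "side" or "wrist"; returns the picture (420x560x3 uint8, red, green, blue); there is no depth.
- bot.camera_info(name): a dict with "vertical_fov" (degrees; the focal length in pixels is half the picture's height over the tangent of half this angle, whatever the lens; pixels are square), "cx", "cy" (the principal point, pixels), "pose" (4x4, takes a point from camera to world coordinates). Camera axes: x right, y up, looking along -z (the intrinsics and any distortion apply to the point x, -y, -z); pixel columns grow to the right and rows downward; lengths in m; the calibration is good to about 2 mm. A picture is of the moment at which its call begins: read the wrist's pose just before it. camera_info takes no time and is no camera call; for the wrist camera it gives the pose at the moment of the call.
- bot.job_done(): hands the job in; it is judged then, once.
The state is a dict: "clock": time; "joint_pos": joint angles; "joint_vel": joint speeds; "tau": joint torques, N m; "eef_pos": TCP position; "tool_rot": TCP orientation; "ft_force": force on the tool from outside, world axes, zero at the start; "ft_torque": the same for the moment, N m; "grip_width": finger opening in m; "grasp_force": force on a finger pad.
Only numpy, scipy, OpenCV 4.12 (cv2) and the standard library are available. Lean on these libraries where they do the work, as an engineer would, in place of code of your own. Each camera call takes 0.05 s, during which the arm holds its last target. There are 200 camera calls.

## Working session

There is one attempt and no reset: what is moved stays moved. The work goes in short steps, Python scripts to look and compute and a tool call to move; the robot and the scene stay as the last step left them, time stands still between calls to the robot, and variables do not carry over. Pictures are saved under pics/ and viewed, at most 10 in all, crops included, and the job is handed in when it is done.

Besides the shell and the picture viewer there is one more tool, called after "Request:" as name(argument=value, ...), one argument or row to a line, values as JSON. step_arm: Moves the arm, as the interface text tells. Scaled input: -1 to 1 covers 0.5 m each way for a shift and pi/4 rad each way for a turn. Its arguments: {"type":"object","properties":{"targets":{"type":"string"}},"required":["targets"]}

```bash
mkdir -p pics; ls
python3 - <<'E'
from workcell import bot
import cv2,numpy as np
for n in("scene","side"):
    im=bot.camera(n); cv2.imwrite(f"pics/{n}0.png",im[:,:,::-1]); i=bot.camera_info(n); print(n,{k:(np.round(v,4).tolist()) if k!='x' else 0 for k,v in i.items() if not isinstance(v,str)})
o=bot.get_obs(); print({k:np.round(v,3).tolist() for k,v in o.items()})
E
```

```text
pics
scene {'vertical_fov': 43.4819, 'cx': 282.4524, 'cy': 217.7404, 'pose': [[-0.6636, -0.5068, 0.5502, 1.3825], [0.7478, -0.43, 0.5059, 0.8021], [-0.0198, 0.7472, 0.6643, 1.0831], [0.0, 0.0, 0.0, 1.0]]}
side {'vertical_fov': 52.4322, 'cx': 281.8708, 'cy': 205.205, 'pose': [[0.9804, 0.1473, -0.1311, 0.3637], [-0.1965, 0.6769, -0.7093, -0.9112], [-0.0157, 0.7212, 0.6926, 1.0096], [0.0, 0.0, 0.0, 1.0]]}
{'clock': 0.1, 'joint_pos': [1.126, 0.241, 0.004, 1.335, -0.0, 1.571], 'joint_vel': [-0.001, 0.0, 0.003, 0.001, 0.0, -0.0], 'tau': [0.0, -37.314, 25.301, 0.011, -0.0, 0.0], 'eef_pos': [0.215, 0.451, 0.231], 'tool_rot': [0.221, 0.975, -0.001, -0.0], 'ft_force': [-0.377, -0.644, 0.498], 'ft_torque': [0.013, 0.045, -0.043], 'grasp_force': 0.0, 'grip_width': 0.085}
```

View pics/scene0.png

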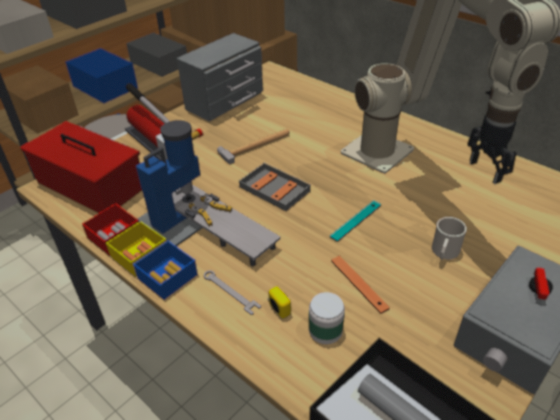

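View pics/side0.png

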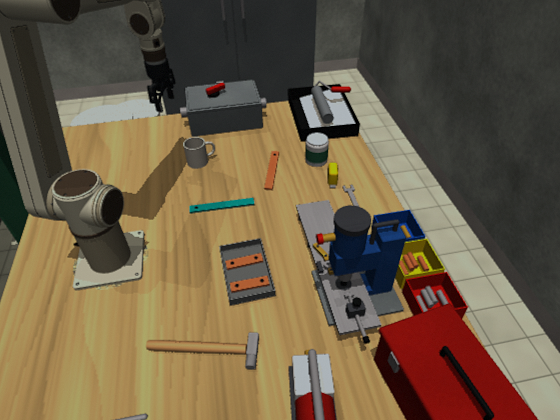

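The loose copper bar is at scene (360,284) and side (272,170), with its hole end at scene (383,307) and side (275,155). Lookalikes are the turquoise bar at scene (356,220) and the two short links in the tray at scene (265,181) and (285,190). The single long copper bar with one hole fits the description. The punch table runs from scene (260,245) to (150,220).

```bash
cat > h.py <<'E'
import cv2,numpy as np
from workcell import bot
def cam(n,im=None,info=None):
    i=info or bot.camera_info(n); f=210/np.tan(np.radians(i["vertical_fov"])/2)
    return i,np.array([[f,0,i["cx"]],[0,f,i["cy"]],[0,0,1]]),np.array(i["pose"])
def dist(i):
    for k in i:
        if 'dist' in k.lower(): 
            return np.array(i[k],float).ravel() if not isinstance(i[k],(str,dict)) else None
    return None
def ray(n,uv,info=None):
    i,K,T=cam(n,info=info); p=cv2.undistortPoints(np.array(uv,float).reshape(-1,1,2),K,dist(i)).reshape(-1,2)
    d=np.c_[p[:,0],-p[:,1],-np.ones(len(p))]@T[:3,:3].T
    return T[:3,3],d
def onz(n,uv,z,info=None):
    o,d=ray(n,uv,info); return o+d*((z-o[2])/d[:,2])[:,None]
def tri(uvs,uvd):
    o1,d1=ray("scene",[uvs]);o2,d2=ray("side",[uvd]);d1=d1[0]/np.linalg.norm(d1);d2=d2[0]/np.linalg.norm(d2)
    s=np.linalg.lstsq(np.c_[d1,-d2],o2-o1,rcond=None)[0];a=o1+s[0]*d1;b=o2+s[1]*d2
    return (a+b)/2,np.linalg.norm(a-b)
E
python3 - <<'E'
from h import *
for n in("scene","side"):
    i=bot.camera_info(n); print(i.keys(), {k:v for k,v in i.items() if k not in("pose",)})
    im=cv2.imread(f"pics/{n}0.png"); hsv=cv2.cvtColor(im,cv2.COLOR_BGR2HSV)
    m=cv2.inRange(hsv,(4,165,110),(13,255,255))
    for c in cv2.findContours(m,0,2)[0]:
        if cv2.contourArea(c)>120:
            r=cv2.minAreaRect(c); b=cv2.boxPoints(r); print(n,np.round(r[0]),np.round(r[1]),cv2.contourArea(c)); print(np.round(onz(n,b,0.01),3).tolist())
a=cv2.imread("pics/scene0.png")[170:330,130:410]; b=cv2.imread("pics/side0.png")[140:360,230:430]
cv2.imwrite("pics/cs.png",np.vstack([cv2.resize(a,None,fx=2.8,fy=2.8,interpolation=2)]))
cv2.imwrite("pics/cd.png",cv2.resize(b[55:],None,fx=3.6,fy=3.6,interpolation=2))
E
```

```text
dict_keys(['vertical_fov', 'cx', 'cy', 'pose']) {'vertical_fov': 43.48185518254205, 'cx': 282.45238748379285, 'cy': 217.7404464396885}
dict_keys(['vertical_fov', 'cx', 'cy', 'pose']) {'vertical_fov': 52.432177188035475, 'cx': 281.870807159911, 'cy': 205.20495554670777}
side [249. 283.] [ 8. 38.] 269.5
[[0.344, -0.168, 0.01], [0.453, -0.166, 0.01], [0.452, -0.195, 0.01], [0.346, -0.197, 0.01]]
side [244. 261.] [ 7. 36.] 228.0
[[0.34, -0.087, 0.01], [0.449, -0.078, 0.01], [0.449, -0.107, 0.01], [0.342, -0.115, 0.01]]
side [272. 169.] [ 8. 38.] 240.5
[[0.51, 0.217, 0.01], [0.575, 0.426, 0.01], [0.601, 0.41, 0.01], [0.534, 0.203, 0.01]]
```

View pics/cs.png

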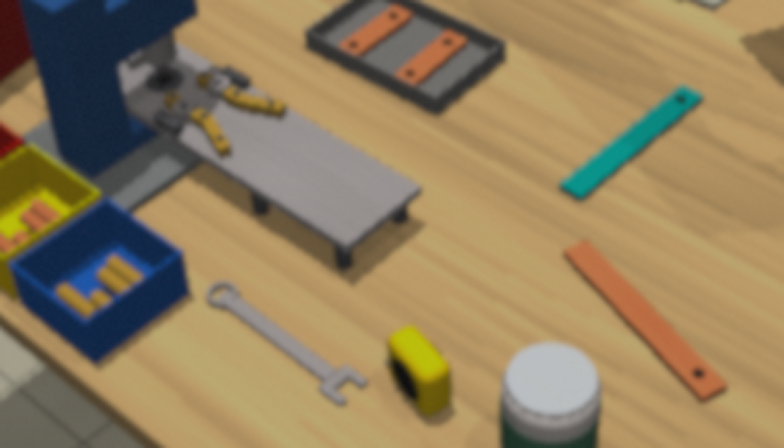

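View pics/cd.png

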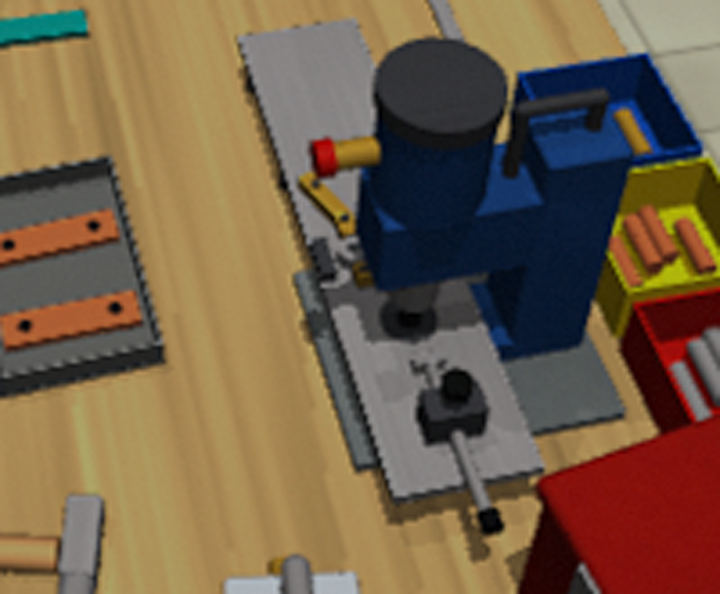

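The close crop confirms the choice: one long copper bar, its black hole at crop (698,374) = scene (379,304), with the plain end at crop (577,247). The feed table's free end is at scene crop (420,190)/(343,248). In the side crop its corners are (240,38), (360,20), (395,497) and (540,468), with the gauge near (450,405).

Run:
```python
from h import *
S=lambda L:[(130+u/2.8,170+v/2.8) for u,v in L]; D=lambda L:[(230+u/3.6,195+v/3.6) for u,v in L]
p=lambda t,a:print(t,np.round(a,4).tolist())
p("bar sc",onz("scene",S([(725,385),(703,398),(587,241),(563,248)]),.01))
i=cv2.imread("pics/scene0.png");h=cv2.cvtColor(i,cv2.COLOR_BGR2HSV);m=cv2.inRange(h,(4,120,110),(14,255,255));m[:,:325]=0;m[:250]=0;m[320:]=0
c=max(cv2.findContours(m,0,2)[0],key=cv2.contourArea);r=cv2.minAreaRect(c);p(f"bar mask {cv2.contourArea(c)}",onz("scene",cv2.boxPoints(r),.01))
p("table sc free",onz("scene",S([(420,190),(343,246)]),.05))
t=onz("side",D([(240,38),(360,20),(540,468),(395,497)]),.05);p("table side",t)
p("rail tips z=.064 sc",onz("scene",S([(283,108),(225,150)]),.064))
p("rail tip side",onz("side",D([(302,180),(320,173)]),.064))
p("die sc",onz("scene",S([(165,80)]),.05)); p("die side",onz("side",D([(408,322)]),.05))
p("gauge side .064",onz("side",D([(412,362),(445,360),(418,408),(487,402)]),.064))
```

```text
bar sc [[0.5759, 0.4225, 0.01], [0.6015, 0.4157, 0.01], [0.511, 0.2165, 0.01], [0.5344, 0.2041, 0.01]]
bar mask 719.5 [[0.5411, 0.2071, 0.01], [0.5021, 0.2063, 0.01], [0.5731, 0.4222, 0.01], [0.6073, 0.4201, 0.01]]
table sc free [[0.5954, 0.067, 0.05], [0.7026, 0.0623, 0.05]]
table side [[0.5919, 0.0598, 0.05], [0.7038, 0.0596, 0.05], [0.7003, -0.4052, 0.05], [0.5953, -0.4058, 0.05]]
rail tips z=.064 sc [[0.6067, -0.1181, 0.064], [0.6922, -0.1161, 0.064]]
rail tip side [[0.6009, -0.1267, 0.064], [0.6171, -0.1225, 0.064]]
die sc [[0.6474, -0.2648, 0.05]]
die side [[0.6473, -0.2684, 0.05]]
gauge side .064 [[0.6356, -0.3121, 0.064], [0.6595, -0.3154, 0.064], [0.6281, -0.3499, 0.064], [0.6775, -0.3553, 0.064]]
```

Request:
step_arm(
  targets="1 0.682 -0.274 -0.08 0 0 -1;1 0.682 -0.274 -0.08 0 0 -1;1 0.682 -0.274 -0.08 0 0 -1;1 0.682 -0.274 -0.08 0 0 -1;1 0.682 -0.274 -0.08 0 0 -1;1 0.682 -0.274 -0.08 0 0 -1;1 0.682 -0.274 -0.08 0 0 -1;1 0.682 -0.274 -0.08 0 0 -1;1 0.682 -0.274 -0.08 0 0 -1;1 0.682 -0.274 -0.08 0 0 -1",
)

```text
clock: 0.93
eef_pos: [0.5612, 0.3102, 0.1881]
tool_rot: [0.58, 0.815, -0.001, 0.001]
ft_force: [-1.1, -0.4, -0.7]
grip_width: 0.0856
grasp_force: 0.0
```

Request:
step_arm(
  targets="1 0 0 0 0 0 -0.822;1 0 0 0 0 0 -0.822;1 0 0 0 0 0 -0.822;1 0 0 0 0 0 -0.822;1 0 0 0 0 0 -0.822;1 0 0 0 0 0 -0.822;1 0 0 0 0 0 -0.822",
)

```text
clock: 1.52
eef_pos: [0.5556, 0.3144, 0.1909]
tool_rot: [0.806, 0.592, -0.001, -0.0]
ft_force: [-0.8, 0.0, 1.0]
grip_width: 0.0851
grasp_force: 0.0
```

Run:
```python
from h import *
i=bot.camera_info("wrist"); o=bot.get_obs(); im=bot.camera("wrist")[:,:,::-1]; cv2.imwrite("pics/w1.png",im)
print(np.round(o["eef_pos"],4),np.round(o["tool_rot"],4),np.round(o["joint_pos"],3),np.round(o["ft_force"],2))
h=cv2.cvtColor(im.copy(),cv2.COLOR_BGR2HSV);m=cv2.inRange(h,(4,120,90),(14,255,255))
c=max(cv2.findContours(m,0,2)[0],key=cv2.contourArea);r=cv2.minAreaRect(c);b=cv2.boxPoints(r);print(cv2.contourArea(c),b.round())
w=onz("wrist",b,.01,i);print(w.round(4).tolist(),w.mean(0).round(4))
```

```text
[0.5556 0.3144 0.1909] [ 8.056e-01  5.924e-01 -5.000e-04 -1.000e-04] [0.515 0.539 0.344 1.376 0.    2.388] [-0.75  0.03  1.03]
4842.5 [[262. 277.]
 [262.  84.]
 [290.  84.]
 [290. 277.]]
[[0.5064, 0.2163, 0.01], [0.5739, 0.4228, 0.01], [0.6011, 0.4143, 0.01], [0.5388, 0.2062, 0.01]] [0.5551 0.3149 0.01  ]
```

View pics/w1.png

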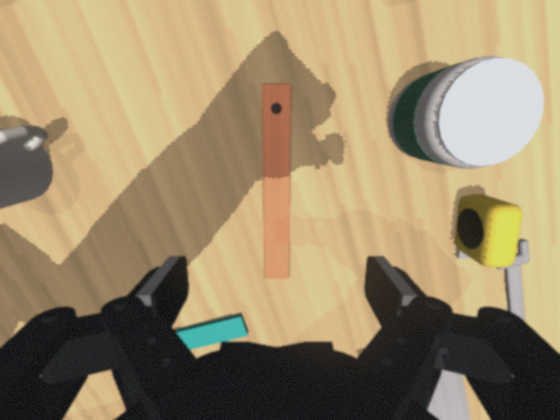

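The wrist view shows the bar squarely between the fingers (262–290 × 84–277), with its hole at (277,108). Tin and tape are clear on the right, so I descend and grip.

Request:
step_arm(
  targets="1 -0.001 0.001 -0.08 0 0 0;1 -0.001 0.001 -0.16 0 0 0;1 -0.001 0.001 -0.24 0 0 0;1 -0.001 0.001 -0.31 0 0 0;1 -0.001 0.001 -0.35 0 0 0;1 -0.001 0.001 -0.37 0 0 0;1 -0.001 0.001 -0.379 0 0 0;1 -0.001 0.001 -0.379 0 0 0;-1 -0.001 0.001 -0.379 0 0 0;-1 -0.001 0.001 -0.379 0 0 0",
)

```text
clock: 2.4
eef_pos: [0.5573, 0.3158, 0.0042]
tool_rot: [0.806, 0.592, 0.002, 0.0]
ft_force: [-0.9, -0.6, 0.4]
grip_width: 0.0638
grasp_force: 0.0
```

Request:
step_arm(
  targets="-1 0 0 0 0 0 0;-1 0 0 0 0 0 0;-1 0 0 0 0 0 0;-1 0 0 0 0 0 0;-1 0 0 0 0 0 0;-1 0 0 0 0 0 0",
)

```text
clock: 2.9
eef_pos: [0.5563, 0.3154, 0.0034]
tool_rot: [0.806, 0.592, 0.001, 0.0]
ft_force: [-1.6, -0.6, 5.9]
grip_width: 0.028
grasp_force: 60.4
```

Request:
step_arm(
  targets="-1 0 0 0.04 0 0 0;-1 0 0 0.1 0 0 0;-1 0 0 0.18 0 0 0;-1 0 0 0.26 0 0 0;-1 0.02 -0.06 0.28 0 0 0.05;-1 0.04 -0.14 0.28 0 0 0.1;-1 0.06 -0.22 0.28 0 0 0.17;-1 0.08 -0.30 0.28 0 0 0.24;-1 0.1 -0.38 0.28 0 0 0.31;-1 0.12 -0.44 0.28 0 0 0.387",
)

```text
clock: 3.73
eef_pos: [0.6145, 0.0911, 0.1403]
tool_rot: [0.707, 0.707, -0.002, -0.001]
ft_force: [1.0, 0.5, -5.4]
grip_width: 0.028
grasp_force: 60.6
```

Request:
step_arm(
  targets="-1 0.02 -0.07 0 0 0 0;-1 0.04 -0.14 0 0 0 0;-1 0.06 -0.2 0 0 0 0;-1 0.066 -0.24 0 0 0 0;-1 0.066 -0.25 0 0 0 0;-1 0.066 -0.25 0 0 0 0;-1 0.066 -0.25 0 0 0 0",
)

```text
clock: 4.32
eef_pos: [0.6476, -0.0299, 0.1404]
tool_rot: [0.708, 0.707, -0.001, -0.001]
ft_force: [0.2, 1.0, -4.9]
grip_width: 0.0276
grasp_force: 60.6
```

Run:
```python
from h import *
i=bot.camera_info("wrist"); o=bot.get_obs(); im=bot.camera("wrist")[:,:,::-1]; cv2.imwrite("pics/w2.png",im)
print(np.round(o["eef_pos"],4),np.round(o["tool_rot"],4),np.round(o["ft_force"],2),np.round(o["ft_torque"],2),o["grip_width"])
im=bot.camera("scene")[:,:,::-1];a=cv2.resize(im[120:300,120:340],None,fx=2.5,fy=2.5,interpolation=2);cv2.imwrite("pics/s2.png",a)
```

```text
[ 0.6476 -0.0299  0.1404] [ 7.076e-01  7.066e-01 -7.000e-04 -1.400e-03] [ 0.2   0.98 -4.94] [ 0.   -0.03  0.02] 0.02764611903458331
```

View pics/w2.png

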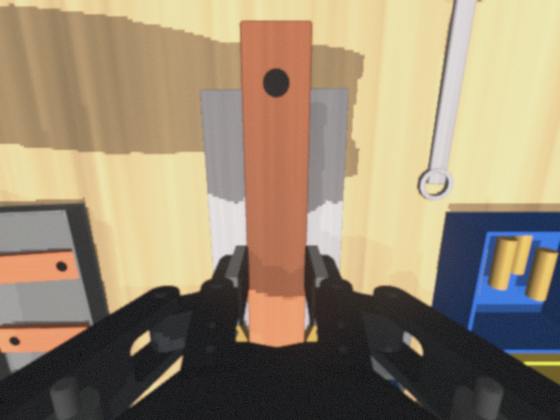

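The wrist view shows the bar held straight and pointing at the table. The table's free corners are at (202,90) and (347,89), and the bar's hole is at (276,83).

Run:
```python
from h import *
p=onz("wrist",[(202,90),(347,89),(212,230),(342.5,230),(216,270),(342,270)],.05);print(p.round(4).tolist())
print(onz("wrist",[(242,21),(311,22),(248,330),(305,330)],.15).round(4).tolist())
```

```text
[[0.5924, 0.0645, 0.05], [0.6995, 0.0652, 0.05], [0.5935, -0.0448, 0.05], [0.7027, -0.0447, 0.05], [0.5949, -0.0816, 0.05], [0.7045, -0.0815, 0.05]]
[[0.6338, 0.0787, 0.15], [0.6614, 0.0784, 0.15], [0.6326, -0.0657, 0.15], [0.6628, -0.0657, 0.15]]
```

Request:
step_arm(
  targets="-1 0 0 -0.05 0 0 0;-1 0 0 -0.1 0 0 0;-1 0 0 -0.14 0 0 0;-1 0 0 -0.16 0 0 0;-1 0 0 -0.168 0 0 0;-1 0 0 -0.172 0 0 0;-1 0 0 -0.175 0 0 0;-1 0 0 -0.175 0 0 0",
)

```text
clock: 5.08
eef_pos: [0.6497, -0.0299, 0.0556]
tool_rot: [0.707, 0.707, 0.001, 0.001]
ft_force: [-0.4, 0.3, -5.4]
grip_width: 0.0279
grasp_force: 60.6
```

Request:
step_arm(
  targets="-1 0 0 -0.003 0 0 0;-1 0 0 -0.005 0 0 0;-1 0 0 -0.005 0 0 0;-1 0 0 -0.005 0 0 0",
)

```text
clock: 5.42
eef_pos: [0.6497, -0.0302, 0.0535]
tool_rot: [0.708, 0.707, 0.001, 0.001]
ft_force: [-0.4, 0.4, 2.0]
grip_width: 0.0277
grasp_force: 61.3
```

Request:
step_arm(
  targets="0.3 0 0 0 0 0 0;0.3 0 0 0 0 0 0;0.3 0 0 0 0 0 0;0.3 0 0 0.02 0 0 0;0.3 0 0.05 0.04 0 0 0;0.3 0 0.12 0.04 0 0 0;0.3 0 0.18 0.04 0 0 0;0.3 0 0.194 0.04 0 0 0;0.3 0 0.194 0.04 0 0 0",
)

```text
clock: 6.17
eef_pos: [0.6489, 0.0696, 0.0727]
tool_rot: [0.706, 0.708, 0.001, 0.0]
ft_force: [0.5, -0.0, 0.0]
grip_width: 0.0557
grasp_force: 0.0
```

Run:
```python
from h import *
i=bot.camera_info("wrist"); o=bot.get_obs(); im=bot.camera("wrist")[:,:,::-1]; cv2.imwrite("pics/w3.png",im)
print(np.round(o["eef_pos"],4),np.round(o["ft_force"],2),o["grip_width"])
s=bot.camera("scene")[:,:,::-1];d=bot.camera("side")[:,:,::-1]
a=cv2.resize(s[150:280,120:330],(560,347),interpolation=2);b=cv2.resize(d[170:360,270:400],(237,347),interpolation=2);cv2.imwrite("pics/s3.png",np.hstack([a,b]))
h=cv2.cvtColor(im.copy(),cv2.COLOR_BGR2HSV);m=cv2.inRange(h,(4,120,90),(14,255,255))
c=max(cv2.findContours(m,0,2)[0],key=cv2.contourArea);print(cv2.boundingRect(c),cv2.boxPoints(cv2.minAreaRect(c)).round(1).tolist())
```

```text
[0.6489 0.0696 0.0727] [ 0.52 -0.05  0.04] 0.05566084396915216
(251, 231, 53, 117) [[251.0, 231.0], [303.0, 231.0], [303.0, 347.0], [251.0, 347.0]]
```

View pics/w3.png

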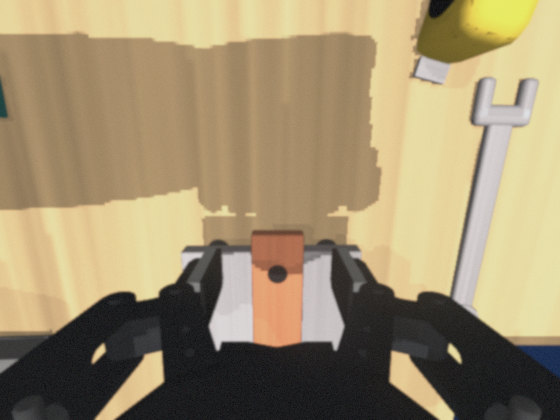

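View pics/s3.png

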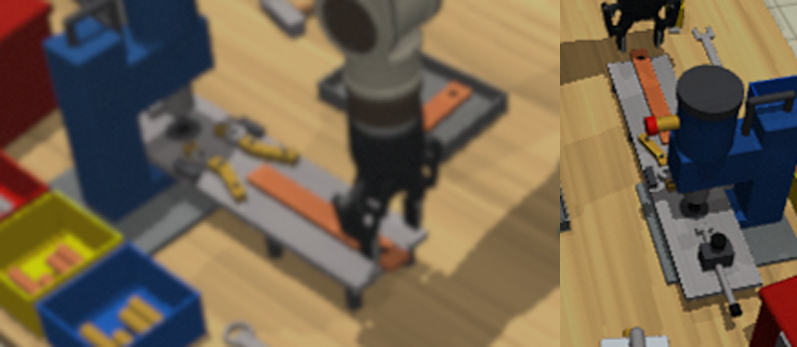

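The bar lies flat on the table with its nose at the guide mouth, at left panel (255,180) between rail tips (240,195) and (297,158). In the wrist view its hole end spans 251–303 and the table edge 182–361, so I'll check centring.

Run:
```python
from h import *
print(onz("wrist",[(251.5,232),(303.5,232),(251.5,330),(303,330)],.06).round(4).tolist())
print(onz("wrist",[(182,247),(361,247),(210,340),(346,340)],.05).round(4).tolist(), bot.camera_info("wrist")["cx"])
S=lambda L:[(120+u*210/560,150+v*210/560) for u,v in L]
print("nose",onz("scene",S([(262,166),(248,180)]),.06).round(4).tolist())
print("rails mouth outer tops, narrow ends",onz("scene",S([(298,155),(243,195),(240,150),(215,170)]),.064).round(4).tolist())
```

```text
[[0.6345, 0.0764, 0.06], [0.6634, 0.0764, 0.06], [0.633, 0.0128, 0.06], [0.6646, 0.0127, 0.06]]
[[0.5917, 0.0634, 0.05], [0.6991, 0.0632, 0.05], [0.6044, -0.0026, 0.05], [0.6941, -0.0027, 0.05]] 276.1957620359627
nose [[0.6401, -0.1388, 0.06], [0.6663, -0.1334, 0.06]]
rails mouth outer tops, narrow ends [[0.604, -0.118, 0.064], [0.6894, -0.1158, 0.064], [0.6402, -0.1742, 0.064], [0.6815, -0.17, 0.064]]
```

Request:
step_arm(
  targets="0.3 0 -0.004 -0.02 0 0 0;0.3 0 -0.004 -0.034 0 0 0;0.3 0 -0.004 -0.038 0 0 0;0.3 0 -0.004 -0.038 0 0 0;-1 0 -0.004 -0.038 0 0 0;-1 0 -0.004 -0.038 0 0 0;-1 0 -0.004 -0.038 0 0 0;-1 0 -0.004 -0.038 0 0 0;-1 0 -0.004 -0.038 0 0 0;-1 0 -0.004 -0.038 0 0 0",
)

```text
clock: 7.15
eef_pos: [0.649, 0.0646, 0.0533]
tool_rot: [0.708, 0.707, 0.0, 0.001]
ft_force: [0.1, -1.1, 1.1]
grip_width: 0.0278
grasp_force: 59.7
```

Request:
step_arm(
  targets="-1 -0.002 -0.01 0 0 0 0;-1 -0.004 -0.02 0 0 0 0;-1 -0.004 -0.03 0 0 0 0;-1 -0.004 -0.04 0 0 0 0;-1 -0.004 -0.05 0 0 0 0;-1 -0.004 -0.06 0 0 0 0;-1 -0.004 -0.07 0 0 0 0;-1 -0.004 -0.08 0 0 0 0;-1 -0.004 -0.088 0 0 0 0;-1 -0.004 -0.088 0 0 0 0",
)

```text
clock: 7.98
eef_pos: [0.6469, 0.0196, 0.0533]
tool_rot: [0.708, 0.706, 0.0, 0.0]
ft_force: [-0.4, 3.0, 4.7]
grip_width: 0.0277
grasp_force: 60.1
```

Request:
step_arm(
  targets="-1 0 -0.008 0 0 0 0;-1 0 -0.016 0 0 0 0;-1 0 -0.024 0 0 0 0;-1 0 -0.03 0 0 0 0;-1 0 -0.036 0 0 0 0;-1 0 -0.042 0 0 0 0;-1 0 -0.05 0 0 0 0;-1 0 -0.058 0 0 0 0;-1 0 -0.066 0 0 0 0;-1 0 -0.074 0 0 0 0",
)

```text
clock: 8.82
eef_pos: [0.6469, -0.0133, 0.0532]
tool_rot: [0.707, 0.708, 0.002, -0.002]
ft_force: [0.1, 10.8, 6.1]
grip_width: 0.0279
grasp_force: 60.1
```

Run:
```python
from h import *
o=bot.get_obs();print(np.round(o["eef_pos"],4),np.round(o["ft_force"],2),np.round(o["ft_torque"],2))
s=bot.camera("scene")[:,:,::-1];d=bot.camera("side")[:,:,::-1]
a=cv2.resize(s[160:260,140:280],(490,350),interpolation=2);b=cv2.resize(d[250:350,300:385],(298,350),interpolation=2);cv2.imwrite("pics/s4.png",np.hstack([a,b]))
```

```text
[ 0.6469 -0.0133  0.0532] [ 0.09 10.82  6.15] [2.34 0.01 0.02]
```

View pics/s4.png

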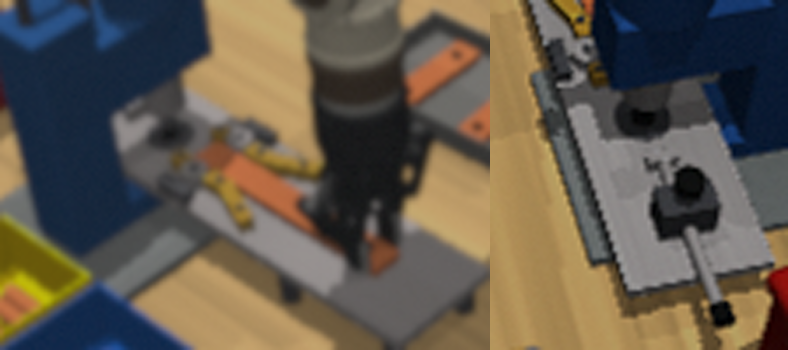

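The bar has passed the rollers at about 10.8 N. In the side panel the gauge stop block is near (660,165), i.e. y≈-0.31, so the nose has about 90 mm to go.

Request:
step_arm(
  targets="-1 0 -0.012 0 0 0 0;-1 0 -0.025 0 0 0 0;-1 0 -0.038 0 0 0 0;-1 0 -0.051 0 0 0 0;-1 0 -0.064 0 0 0 0;-1 0 -0.077 0 0 0 0;-1 0 -0.09 0 0 0 0;-1 0 -0.1 0 0 0 0;-1 0 -0.11 0 0 0 0;-1 0 -0.112 0 0 0 0",
)

```text
clock: 9.75
eef_pos: [0.6469, -0.0701, 0.0532]
tool_rot: [0.707, 0.707, 0.002, -0.001]
ft_force: [0.5, 10.0, 6.4]
grip_width: 0.0278
grasp_force: 60.2
```

Request:
step_arm(
  targets="-1 0 -0.003 0 0 0 0;-1 0 -0.006 0 0 0 0;-1 0 -0.009 0 0 0 0;-1 0 -0.012 0 0 0 0;-1 0 -0.015 0 0 0 0;-1 0 -0.018 0 0 0 0;-1 0 -0.02 0 0 0 0;-1 0 -0.022 0 0 0 0;-1 0 -0.024 0 0 0 0;-1 0 -0.024 0 0 0 0",
)

```text
clock: 10.58
eef_pos: [0.6469, -0.0814, 0.0532]
tool_rot: [0.707, 0.708, 0.002, -0.002]
ft_force: [-1.0, 9.6, 5.8]
grip_width: 0.0277
grasp_force: 60.2
```

Request:
step_arm(
  targets="-1 0 -0.001 0 0 0 0;-1 0 -0.002 0 0 0 0;-1 0 -0.003 0 0 0 0;-1 0 -0.004 0 0 0 0",
)

```text
clock: 10.92
eef_pos: [0.6469, -0.083, 0.0532]
tool_rot: [0.707, 0.708, 0.002, -0.002]
ft_force: [1.1, 10.9, 5.8]
grip_width: 0.0277
grasp_force: 60.2
```

Request:
step_arm(
  targets="-1 0 -0.002 0 0 0 0;-1 0 -0.004 0 0 0 0;-1 0 -0.006 0 0 0 0;-1 0 -0.006 0 0 0 0",
)

```text
clock: 11.25
eef_pos: [0.6469, -0.0863, 0.0532]
tool_rot: [0.707, 0.708, 0.002, -0.002]
ft_force: [0.9, 10.7, 4.2]
grip_width: 0.0276
grasp_force: 60.2
```

Request:
step_arm(
  targets="-1 0 -0.002 0 0 0 0;-1 0 -0.004 0 0 0 0;-1 0 -0.006 0 0 0 0;-1 0 -0.006 0 0 0 0",
)

```text
clock: 11.58
eef_pos: [0.6469, -0.0892, 0.0532]
tool_rot: [0.707, 0.708, 0.002, -0.002]
ft_force: [0.3, 10.7, 6.4]
grip_width: 0.028
grasp_force: 60.2
```

Request:
step_arm(
  targets="-1 0 -0.002 0 0 0 0;-1 0 -0.004 0 0 0 0;-1 0 -0.006 0 0 0 0;-1 0 -0.006 0 0 0 0",
)

```text
clock: 11.92
eef_pos: [0.6469, -0.0922, 0.0532]
tool_rot: [0.707, 0.708, 0.002, -0.002]
ft_force: [1.4, 10.3, 6.6]
grip_width: 0.028
grasp_force: 60.2
```

Request:
step_arm(
  targets="-1 0 -0.002 0 0 0 0;-1 0 -0.004 0 0 0 0;-1 0 -0.006 0 0 0 0;-1 0 -0.006 0 0 0 0",
)

```text
clock: 12.25
eef_pos: [0.6469, -0.0952, 0.0533]
tool_rot: [0.707, 0.708, 0.002, -0.002]
ft_force: [0.7, 11.2, 6.6]
grip_width: 0.0278
grasp_force: 60.2
```

Request:
step_arm(
  targets="-1 0 -0.002 0 0 0 0;-1 0 -0.004 0 0 0 0;-1 0 -0.006 0 0 0 0;-1 0 -0.006 0 0 0 0",
)

```text
clock: 12.58
eef_pos: [0.6469, -0.0982, 0.0533]
tool_rot: [0.707, 0.708, 0.002, -0.002]
ft_force: [1.0, 10.5, 5.5]
grip_width: 0.0278
grasp_force: 60.2
```

Request:
step_arm(
  targets="-1 0 -0.002 0 0 0 0;-1 0 -0.004 0 0 0 0;-1 0 -0.006 0 0 0 0;-1 0 -0.006 0 0 0 0",
)

```text
clock: 12.92
eef_pos: [0.6469, -0.1, 0.0533]
tool_rot: [0.706, 0.708, 0.003, -0.002]
ft_force: [0.9, 13.6, 6.3]
grip_width: 0.0279
grasp_force: 60.2
```

Request:
step_arm(
  targets="-1 0 -0.001 0 0 0 0;-1 0 -0.002 0 0 0 0;-1 0 -0.002 0 0 0 0",
)

```text
clock: 13.17
eef_pos: [0.6469, -0.1, 0.0533]
tool_rot: [0.706, 0.708, 0.003, -0.003]
ft_force: [-0.1, 14.4, 5.7]
grip_width: 0.0274
grasp_force: 60.3
```

Request:
step_arm(
  targets="-1 0 0.002 0 0 0 0;-1 0 0.004 0 0 0 0;-1 0 0.006 0 0 0 0;-1 0 0.007 0 0 0 0;-1 0 0.007 0 0 0 0",
)

```text
clock: 13.58
eef_pos: [0.6469, -0.1, 0.0532]
tool_rot: [0.707, 0.707, 0.001, -0.001]
ft_force: [0.7, 8.1, 5.6]
grip_width: 0.0277
grasp_force: 60.2
```

Run:
```python
from h import *
o=bot.get_obs();print(np.round(o["eef_pos"],4),np.round(o["ft_force"],2))
s=bot.camera("scene")[:,:,::-1];d=bot.camera("side")[:,:,::-1]
a=cv2.resize(s[150:250,140:260],(420,350),interpolation=2);b=cv2.resize(d[260:340,310:390],(350,350),interpolation=2);cv2.imwrite("pics/s5.png",np.hstack([a,b]))
```

```text
[ 0.6469 -0.1     0.0532] [0.69 8.06 5.58]
```

View pics/s5.png

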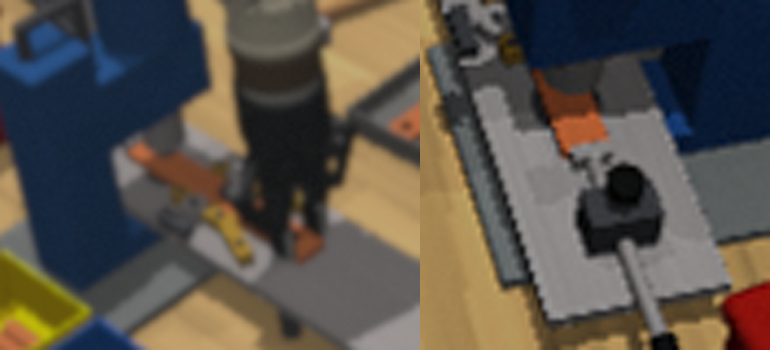

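The side panel shows the bar's nose at (580,150) butting against the light gauge block. I'll relieve the force, then open and lift.

Request:
step_arm(
  targets="-1 0 0.002 0 0 0 0;-1 0 0.004 0 0 0 0;-1 0 0.006 0 0 0 0;-1 0 0.006 0 0 0 0;0 0 0.006 0 0 0 0;0 0 0.006 0 0 0 0;0 0 0.006 0 0 0 0;0 0 0.006 0 0 0 0",
)

```text
clock: 14.35
eef_pos: [0.6457, -0.0991, 0.0518]
tool_rot: [0.708, 0.706, -0.001, -0.001]
ft_force: [-0.2, -0.1, -0.9]
grip_width: 0.0428
grasp_force: 0.0
```

Request:
step_arm(
  targets="0 0 0 0.03 0 0 0;0 0 0 0.07 0 0 0;0 0 0 0.1 0 0 0;-1 0.002 0.06 0.1 0 0 0;-1 0.002 0.1 0.1 0 0 0;-1 0.002 0.1 0.1 0 0 0;-1 0.002 0.1 0.1 0 0 0;-1 0.002 0.1 0.06 0 0 0;-1 0.002 0.1 0.02 0 0 0;-1 0.002 0.1 0.008 0 0 0",
)

```text
clock: 15.18
eef_pos: [0.6452, -0.0496, 0.0533]
tool_rot: [0.708, 0.706, -0.002, -0.002]
ft_force: [-0.8, 0.9, -2.2]
grip_width: 0.0001
grasp_force: 0.0
```

Request:
step_arm(
  targets="-1 0 -0.005 0 0 0 0;-1 0 -0.01 0 0 0 0;-1 0 -0.015 0 0 0 0;-1 0 -0.02 0 0 0 0;-1 0 -0.025 0 0 0 0;-1 0 -0.028 0 0 0 0;-1 0 -0.03 0 0 0 0;-1 0 -0.032 0 0 0 0",
)

```text
clock: 15.85
eef_pos: [0.6478, -0.0648, 0.0572]
tool_rot: [0.707, 0.707, 0.0, 0.0]
ft_force: [-0.0, 0.4, 0.5]
grip_width: 0.0002
grasp_force: 0.0
```

Request:
step_arm(
  targets="-1 0 0 -0.003 0 0 0;-1 0 -0.002 -0.006 0 0 0;-1 0 -0.005 -0.006 0 0 0;-1 0 -0.008 -0.006 0 0 0;-1 0 -0.011 -0.006 0 0 0;-1 0 -0.014 -0.006 0 0 0",
)

```text
clock: 16.35
eef_pos: [0.6477, -0.0718, 0.0538]
tool_rot: [0.707, 0.707, 0.0, -0.0]
ft_force: [-0.0, -0.2, 0.2]
grip_width: 0.0001
grasp_force: 0.0
```

Request:
step_arm(
  targets="-1 0 -0.003 0 0 0 0;-1 0 -0.006 0 0 0 0;-1 0 -0.009 0 0 0 0;-1 0 -0.009 0 0 0 0",
)

```text
clock: 16.68
eef_pos: [0.6476, -0.0738, 0.0539]
tool_rot: [0.707, 0.707, 0.002, -0.002]
ft_force: [-0.3, 6.2, 0.5]
grip_width: -0.0003
grasp_force: 3.2
```

Contact at -0.0738, as expected. I press on past the bar's sliding friction to confirm it is home.

Request:
step_arm(
  targets="-1 0 -0.002 0 0 0 0;-1 0 -0.004 0 0 0 0;-1 0 -0.005 0 0 0 0;-1 0 -0.005 0 0 0 0",
)

```text
clock: 17.02
eef_pos: [0.6476, -0.0739, 0.0539]
tool_rot: [0.706, 0.708, 0.003, -0.003]
ft_force: [-0.4, 11.4, 1.3]
grip_width: -0.0002
grasp_force: 5.6
```

Request:
step_arm(
  targets="-1 0 -0.001 0 0 0 0;-1 0 -0.003 0 0 0 0;-1 0 -0.003 0 0 0 0",
)

```text
clock: 17.27
eef_pos: [0.6476, -0.0739, 0.0539]
tool_rot: [0.706, 0.708, 0.004, -0.004]
ft_force: [-0.1, 15.1, 1.0]
grip_width: -0.0001
grasp_force: 7.2
```

The bar doesn't move at 15 N, well above the 10.5 N sliding force, so it is home. I retreat.

Request:
step_arm(
  targets="-1 0 0.01 0 0 0 0;-1 0 0.03 0 0 0 0;-1 0 0.07 0 0 0 0;-1 0 0.1 0.05 0 0 0;-1 0 0.1 0.13 0 0 0;-1 0 0.1 0.2 0 0 0;-1 0 0.1 0.2 0 0 0;-1 0 0.1 0.2 0 0 0",
)

```text
clock: 17.93
eef_pos: [0.6499, -0.0303, 0.1575]
tool_rot: [0.708, 0.707, 0.002, 0.003]
ft_force: [0.9, 0.0, 0.0]
grip_width: 0.0004
grasp_force: 0.0
```

Run:
```python
from h import *
o=bot.get_obs();print(np.round(o["eef_pos"],4),np.round(o["ft_force"],2))
im=bot.camera("wrist")[:,:,::-1];cv2.imwrite("pics/w6.png",im)
```

```text
[ 0.6499 -0.0303  0.1575] [0.85 0.04 0.05]
```

View pics/w6.png

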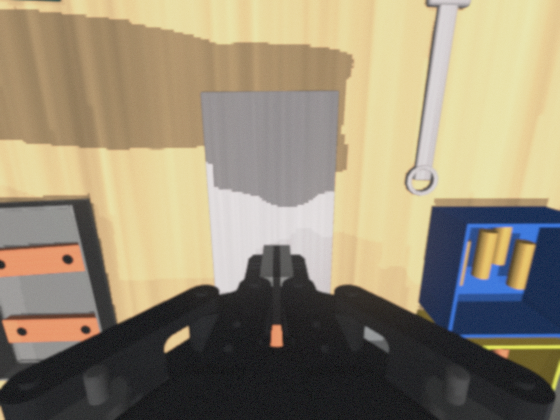

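```bash
python3 -c "
from workcell import bot
print(bot.job_done())"
```

```text
the job is handed in; nothing more can be done
None
```

I handed the job in with the bar flat on the feed table, home against the back gauge and let go: it did not move under a 15 N push, and the force I read while feeling for the gauge never passed about 15 N. The hand-in gave no verdict, the final centring and alignment were not measured, and I viewed 11 pictures, one over the limit of 10.

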